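Turn the trolley wheel on its bench stand until the valve is at the top

ROBOT

A 6-joint arm with a two-finger parallel gripper is mounted at the origin on a cart in front of the work surface, level with it; the furniture and walls round the work are solid. World frame = base frame: x ahead of the robot, y to its left, z up, the work surface at z = 0. Lengths are in m, angles in degrees, forces in N, time in s.
With the tool pointing down it reaches from about 0.375 to 0.975 m from the base axis. Payload 3.8 kg.
Tool frame: the origin (TCP) lies at the very end of the fingers, on their centre line; the grasp point (between the pads) lies 19 mm behind it; z points along the fingers, y is the direction in which the jaws open and shut (so a half turn about z gives the same grasp; the last joint's range is limited). The gripper opens to 88 mm and grips with 3 to 60 N. Pads are 18 mm wide; open, the fingers measure 123 mm over their backs; the gripper's body (75 mm by 187 mm) begins 45 mm behind the grasp point.
Start: joints at [66.583, 15.12, 91.902, -0, 72.978, -2.114], TCP at [0.245, 0.629, 0.239] pointing down, gripper open.
Joint ranges: [-150.88, 150.88], [-54.13, 125.18], [17.81, 147.31], [-75.09, 255.09], [0, 152.58], [-146.25, 146.25]. Speed limits (degrees/s): [147.25, 147.25, 180, 180, 180, 180].

INTERFACE

Orientations are given as a 3x3 rotation matrix whose columns are the frame's x, y, z axes.
In Python, from bench import sensors, vision, ticket gives the robot as it stands.
- The arm moves only by the tool servo_tool, never from a script. Its argument "series" is a list that holds one entry, the list of rows, each a list of 7 numbers: the shift along the tool's x, y, z in m, then the turn, a rotation vector about the tool's x, y, z in degrees, then the closure, from -1 (fully open) to 1 (shut). A call has 1 to 12 rows; each row shifts and turns the pose as measured when the row begins, along the tool's axes as they then stand; what a row does not reach is not made up. A row lasts 1/12 s, in which the tool goes at most 41.7 mm and 7.16 degrees, less where a joint would pass 70% of its speed; a pose out of reach is approached as far as the arm can. A call with a gripper value outside its range is refused whole. The fingers move at their own pace and stop on an object; "grip_force" is the grip in N (left out, the last holds). Time passes only in rows, so rows that do not move let the fingers close. It gives the time, the measured TCP pose, the force and the opening at its end, in the units of the state.
- sensors.read_state(): the state, without advancing time (a new reading comes with each control period).
- vision.capture(name): name is "scene" or "top" or "wrist"; returns a dict with "image" (384x512x3 uint8, red, green, blue), "range_z" (384x512 float32, m along the optical axis (not along the pixel's ray), 0 where there is no reading), "fx", "fy", "cx", "cy" (pixels), "view" (4x4, takes a point from world to camera coordinates). Camera axes: x right, y down, z forward; pixel columns grow to the right and rows downward; lengths in m; the calibration is good to about 2 mm. A picture is of the moment at which its call begins.
- ticket.job_done(): hands the job in, once; it reports no verdict.
The state is a dict: "clock": time; "joint_pos": joint angles; "dq": joint speeds; "tau": joint torques, N m; "ee_pos": TCP position; "tool_rot": TCP orientation; "wrist_force": force on the tool from outside, world axes, zero at the start; "torque": the same for the moment, N m; "opening": finger opening in m.
Only numpy, scipy, OpenCV 4.12 (cv2) and the standard library are available. Lean on these libraries where they do the work, as an engineer would, in place of code of your own. Each camera call takes 0.05 s, during which the arm holds its last target.

TASK

Bring the valve of the trolley wheel on the bench stand to the pump position: turn the wheel, pushing one spoke after another with the fingertips, until the valve stem stands straight above the axle, at twelve o'clock under the stand's pointer, and leave the wheel at rest there. Push on the spokes: do not press on the tyre or its rim or on the valve stem. Do not lift, shift or tip the stand, and leave the tools lying around it alone.

Things in the scene. Friction and masses are not known exactly. Their poses are not given: they have to be found in the camera images.
- stand: grey steel bench stand, 5 kg, loose on rubber feet; carries the wheel on a stub axle. Origin on the table straight below the wheel's centre; x level along the axle, away from the robot (within 0.25 rad), y left, z up. Base x -90..110, y +-95 mm, top 16 mm up; post x 70..106 mm behind the wheel, 322 mm high; a bar from its top reaches over the wheel to x -6, its pointer's tip 298 mm up
- axle (a point): centre of the wheel on the axle, fixed to the stand, 165 mm above the table; axes as the stand's. The end of the axle and its nut stick out in front to 70 mm from here (towards the robot)
- wheel (a joint): turn of the wheel, rad: 0 (or any multiple of 2 pi) when the valve stem is straight above the axle, growing clockwise seen from the robot; turns without end either way. Starts between 1.2 and 5.08. Balanced; bearing friction 0.12 N m (about 3 N at 45 mm from the axle) keeps it where it is left
- stem_tip (a point): inner end of the valve stem, 50 mm from the axle's centre line in the middle plane of the wheel; its z axis points from the axle outwards along the stem and so is vertical when the valve is at the top
- valve_stem: valve stem: brass stem 9 mm thick with a black cap (11 mm) and a rubber foot, standing radially inwards from the rim, from 91 to 50 mm from the axle, midway between two spokes, in the middle plane of the wheel. Origin at the wheel's centre, z along the stem outwards
- spokes: five round steel spokes in front (five more behind), 8 mm thick, at 36, 108, 180, 252, 324 degrees clockwise from the stem. Each slopes from the hub (18 mm from the axle line, 50 mm in front of the wheel's middle plane) to the rim (93 mm out, 8 mm in front), so its inner half stands proud of the tyre; a tool tilted about 30 degrees clears the tyre. Origin: wheel centre; z through the stem
- tyre: black rubber tyre, outer diameter 250 mm, 36 mm wide (18 mm either side of the middle plane), on a steel rim of 182 mm inner diameter. The hub inside is 34 mm thick with 46 mm flanges, 108 mm long. Origin at the wheel's centre, turns with the wheel
- oil_can: cream oil bottle with a red spout, 41 mm across, 118 mm high, standing left of the stand; origin under its centre
- driver: screwdriver with a yellow handle, 206 mm long, lying in front of the stand; origin under its centre
- spanner: steel open-ended spanner, 144 mm long, lying right of the stand; origin under its centre
- dish: round metal parts dish, 65 mm across, 20 mm high, to the left; origin under its centre

How it is judged (in metres and radians):
On the way, in this order (a step that is already met when the one before it is completed fails the run):
1. the fingers push a spoke while the valve is still away from the top (contact force between the fingers and spokes above 0.8 N and angle between stem_tip's own z axis and vertical above 0.3 rad), for 0.1 s.
2. the valve stem is at the top and the wheel at rest (angle between stem_tip's own z axis and vertical below 0.12 rad and velocity of joint wheel between -0.05 and 0.05 rad/s), for 0.2 s.
At the end, for the whole second after the job is handed in: the valve stem points straight up from the axle within 0.12 rad (7 degrees), the wheel is at rest, and the stand is upright on the table within 25 mm of where it stood (all of step 2 and angle between stand's own z axis and vertical below 0.03 rad and distance of stand from where it was at the start of the episode below 0.025 m); the robot touches nothing.
It fails at once if the tyre or rim is pressed with more than 6 N (contact force between any of the fingers, the arm and tyre above 6 N).
It fails at once if the valve stem is pressed with more than 2 N (contact force between any of the fingers, the arm and valve_stem above 2 N).
It fails at once if the stand is lifted or shifted by more than 25 mm, or tipped (distance of stand from where it was at the start of the episode above 0.025 m or angle between stand's own z axis and vertical above 0.1 rad).
It fails at once if a bystander (oil bottle, screwdriver, spanner, dish) is moved by more than 30 mm (distance of any of oil_can, driver, spanner, dish from where it was at the start of the episode above 0.03 m).
It also fails if it takes over 51 s, if anything falls off the work surface, if the arm or the gripper's body presses on something with over 40 N, if the wrist force passes 120 N, or if a joint passes its speed limit or range.

## Working session

There is one attempt and no reset: what is moved stays moved. The work goes in short steps, Python scripts to look and compute and a tool call to move; the robot and the scene stay as the last step left them, time stands still between calls to the robot, and variables do not carry over. Pictures are saved under pics/ and viewed, and the job is handed in when it is done.

Besides the shell and the picture viewer there is one more tool, called after "Call:" by a JSON object that holds its "method" and its "body", one argument or row to a line. servo_tool: Moves the arm, as the interface text tells. Its arguments: {"type":"object","properties":{"series":{"type":"array","items":{"type":"array","items":{"type":"array","items":{"type":"number"}}}},"grip_force":{"type":"number"}},"required":["series"]}

```bash
mkdir -p pics; ls; cat > h.py <<'E'
from bench import sensors, vision, ticket
import numpy as np, cv2
def snap(n,f,scale=1):
    c=vision.capture(n); np.savez('pics/%s.npz'%f,**c)
    im=cv2.cvtColor(c['image'],cv2.COLOR_RGB2BGR)
    cv2.imwrite('pics/%s.png'%f,cv2.resize(im,None,fx=1.5,fy=1.5,interpolation=cv2.INTER_CUBIC)); return c
def world(c,u,v,z=None):
    z=c['range_z'][int(v),int(u)] if z is None else z
    p=np.array([(u-c['cx'])*z/c['fx'],(v-c['cy'])*z/c['fy'],z,1.]); return (np.linalg.inv(c['view'])@p)[:3]
def proj(c,p):
    q=c['view']@np.append(p,1); return q[0]/q[2]*c['fx']+c['cx'],q[1]/q[2]*c['fy']+c['cy'],q[2]
E
python3 - <<'E'
from h import *
print(sensors.read_state())
for n in ('scene','top','wrist'):
    c=snap(n,n+'0'); print(n,c['fx'],c['cx'],c['cy'],np.round(np.linalg.inv(c['view']),3).tolist())
E
```

```text
pics
{'clock': 0.0, 'joint_pos': array([ 6.65854711e+01,  1.51680522e+01,  9.19781569e+01,  6.70723186e-04,
        7.29766534e+01, -2.11471489e+00]), 'dq': array([ 0.00984916,  0.02332512,  0.05865915, -0.05984985,  0.10216425,
       -0.13650801]), 'tau': array([ 6.78417055e-04, -5.02123260e+01, -3.56869018e+01,  7.30331219e-02,
        2.94502534e-02, -1.79772887e-04]), 'ee_pos': array([0.24492522, 0.62826516, 0.23743019]), 'tool_rot': array([[-9.31691118e-01,  3.63250487e-01, -8.62396164e-04],
       [ 3.63251500e-01,  9.31689054e-01, -1.96332627e-03],
       [ 9.03058421e-05, -2.14248035e-03, -9.99997701e-01]]), 'wrist_force': array([ 0.27189954, -0.13217843,  0.88206924]), 'torque': array([-0.0220472 ,  0.02207073,  0.0020829 ]), 'opening': 0.08812819440938657}
scene 381.1039298965197 254.29845572032946 194.60660309443483 [[0.567, -0.362, 0.74, -0.27], [-0.824, -0.253, 0.507, -0.487], [0.004, -0.897, -0.442, 0.614], [0.0, 0.0, 0.0, 1.0]]
top 464.19983542833006 261.5207678198471 200.11429551190895 [[-0.002, -0.994, 0.108, 0.326], [-1.0, 0.003, 0.001, 0.02], [-0.001, -0.108, -0.994, 1.739], [0.0, 0.0, 0.0, 1.0]]
wrist 299.6835385873655 254.28069281997017 193.25044617197977 [[0.363, 0.893, 0.267, 0.177], [0.932, -0.347, -0.107, 0.655], [-0.003, 0.287, -0.958, 0.383], [0.0, 0.0, 0.0, 1.0]]
```

View pics/scene0.png

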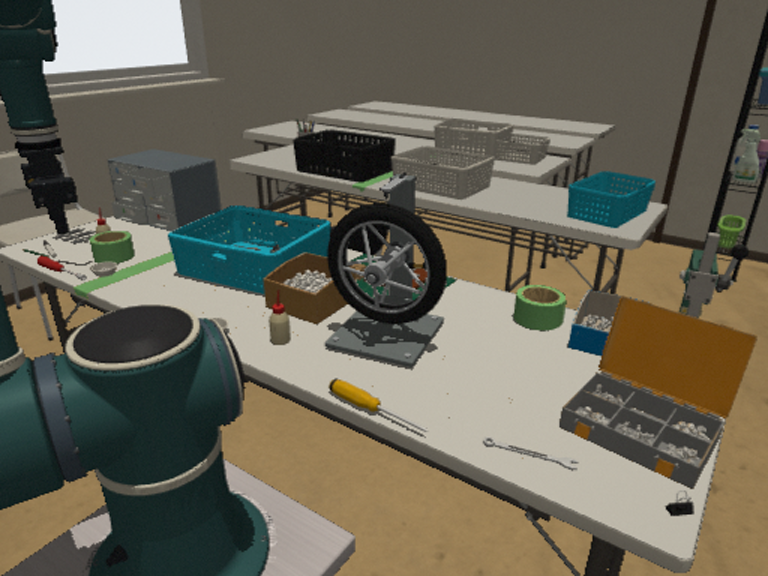

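View pics/top0.png

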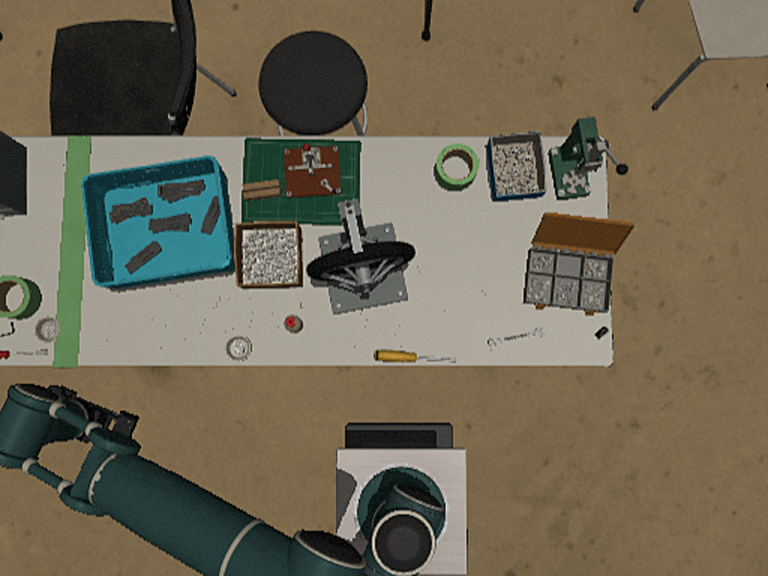

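The scene view shows the wheel around (388,263) at 1.5x; the top view shows the stand around (363,265), turned slightly. Next I'll locate it from depth.

```bash
python3 - <<'E'
from h import *
c=dict(np.load('pics/scene0.npz'))
im=c['image'][120:260,200:320]
cv2.imwrite('pics/crop0.png',cv2.cvtColor(cv2.resize(im,None,fx=5,fy=4.2,interpolation=cv2.INTER_CUBIC)[:600],cv2.COLOR_RGB2BGR))
# cloud from top cam: base plate
for n in ('top','scene'):
    c=dict(np.load('pics/%s0.npz'%n)); Z=c['range_z']; v,u=np.mgrid[:384,:512]
    P=np.stack([(u-c['cx'])*Z/c['fx'],(v-c['cy'])*Z/c['fy'],Z,np.ones_like(Z)],-1)@np.linalg.inv(c['view']).T
    P=P[...,:3]; np.save('pics/P%s.npy'%n,P)
    roi=(P[...,0]>.3)&(P[...,0]<.85)&(P[...,1]>-.15)&(P[...,1]<.3)&(Z>0)
    b=roi&(abs(P[...,2]-.016)<.006)&(c['image'].max(-1)<150)
    Q=P[b]; print(n,len(Q),Q.min(0),Q.max(0), cv2.minAreaRect(Q[:,:2].astype(np.float32)*1000))
    t=roi&(c['image'].max(-1)<45)&(P[...,2]>.05)&(P[...,2]<.31)
    Q=P[t]; m=Q.mean(0); w=np.linalg.svd(Q-m,full_matrices=False)[2]; print(len(Q),m,w)
E
```

```text
top 1764 [ 0.36186319 -0.14781015  0.0100147 ] [0.84981006 0.29840616 0.02199471] ((605.405029296875, 81.88502502441406), (446.7879943847656, 483.2479553222656), 88.12650299072266)
1136 [0.59044053 0.10064334 0.22039301] [[-0.02015232 -0.67167555  0.74057129]
 [ 0.21284016 -0.72662474 -0.65323468]
 [-0.97687919 -0.14445912 -0.15760271]]
scene 1943 [ 0.35887952 -0.14839637  0.01001802] [0.84931051 0.29900635 0.02198131] ((603.7069091796875, 73.82649230957031), (444.17181396484375, 481.7845153808594), 87.18656158447266)
2261 [0.57792925 0.07790571 0.18222062] [[-0.14730367  0.70259931 -0.69617228]
 [ 0.13355618 -0.6832752  -0.71784242]
 [-0.98003284 -0.19871893  0.00681247]]
```

View pics/crop0.png

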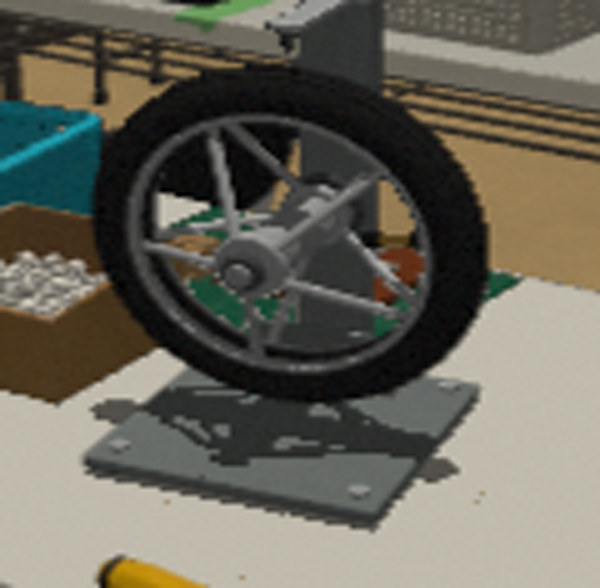

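```bash
cat > fit.py <<'E'
from h import *
from scipy.optimize import least_squares
Q=[]
for n in ('top','scene'):
    c=dict(np.load('pics/%s0.npz'%n)); P=np.load('pics/P%s.npy'%n); im=c['image'].max(-1)
    t=(im<60)&(P[...,0]>.45)&(P[...,0]<.72)&(P[...,1]>-.08)&(P[...,1]<.25)&(P[...,2]>.03)&(P[...,2]<.31)
    Q.append(P[t])
def res(p,Q=None):
    x,y,yaw=p; d=Q-[x,y,.165]; a=np.array([np.cos(yaw),np.sin(yaw),0]); ax=d@a
    r=np.linalg.norm(d-np.outer(ax,a),axis=1); return np.hypot(r-.108,ax)-.0175
for q in Q+[np.vstack(Q)]:
    s=least_squares(res,[.58,.08,.18],kwargs=dict(Q=q),loss='soft_l1',f_scale=.003); print(s.x,np.median(abs(s.fun)),len(q))
# base plate corners from top
P=np.load('pics/Ptop.npy'); im=dict(np.load('pics/top0.npz'))['image'].astype(int)
b=(im.max(-1)<150)&(im.max(-1)-im.min(-1)<25)&(abs(P[...,2]-.016)<.009)&(P[...,0]>.45)&(P[...,0]<.72)&(P[...,1]>-.08)&(P[...,1]<.25)
m=cv2.morphologyEx(b.astype(np.uint8),cv2.MORPH_OPEN,np.ones((3,3)))
pp=P[m>0][:,:2].astype(np.float32)*1000; print(len(pp),cv2.minAreaRect(pp))
E
python3 fit.py
```

```text
[0.58629969 0.09549617 0.19644964] 0.0019860012163978105 1252
[0.58867573 0.0929743  0.20147101] 0.0021171189209422993 3171
[0.58806975 0.09386469 0.20063134] 0.002091611751014563 4423
1145 ((596.0924072265625, 97.18956756591797), (201.7110595703125, 189.62831115722656), 11.252497673034668)
```

```bash
cat >> h.py <<'E'
C=np.array([.588,.094,.165]); YAW=.2
A=np.array([np.cos(YAW),np.sin(YAW),0]); L=np.array([-np.sin(YAW),np.cos(YAW),0]); UP=np.array([0,0,1.])
def pt(ang,r,fr):  # ang clockwise from top seen from robot, fr = front offset
    return C+r*(np.cos(ang)*UP-np.sin(ang)*L)-fr*A
E
python3 - <<'E'
from h import *
c=dict(np.load('pics/scene0.npz'));g=c['image'].astype(float).sum(-1)/3
g=cv2.GaussianBlur(g,(0,0),.7)
def score(ph):
    s=0
    for k in range(5):
        a=ph+np.radians(36+72*k)
        for t in np.linspace(.2,.9,15):
            p=pt(a,.018+.075*t,.05-.042*t);u,v,_=proj(c,p)
            s+=cv2.getRectSubPix(g.astype(np.float32),(1,1),(float(u),float(v)))[0,0]
    return s/75
d=np.arange(0,72,2);S=[score(np.radians(x)) for x in d]
for x,s in zip(d,S): print(x,round(s,1),end='; ')
best=np.radians(d[np.argmax(S)])
im=cv2.resize(c['image'],None,fx=6,fy=6,interpolation=cv2.INTER_CUBIC)[:,:,::-1].copy()
raw=im.copy()
for k in range(5):
    a=best+np.radians(36+72*k)
    q=[tuple(int(6*z+3) for z in proj(c,pt(a,r,f))[:2]) for r,f in((.018,.05),(.093,.008))]
    cv2.line(im,*q,(0,255,0),1)
    a=best+np.radians(72*k)
    q=[tuple(int(6*z+3) for z in proj(c,pt(a,r,0))[:2]) for r in(.05,.091)]
    cv2.line(im,*q,(0,0,255),1); cv2.putText(im,str(k),q[1],0,.7,(255,255,0),2)
y,x=800,1290
cv2.imwrite('pics/ov.png',im[y:y+530,x:x+520]); cv2.imwrite('pics/ovraw.png',raw[y:y+530,x:x+520])
print(np.degrees(best))
E
```

```text
0 61.1; 2 67.1; 4 78.2; 6 91.2; 8 97.8; 10 92.5; 12 80.0; 14 68.2; 16 61.6; 18 58.5; 20 57.9; 22 58.2; 24 59.7; 26 61.7; 28 63.8; 30 65.1; 32 65.9; 34 66.4; 36 66.8; 38 65.7; 40 64.1; 42 63.6; 44 64.4; 46 65.9; 48 66.4; 50 65.3; 52 63.2; 54 60.2; 56 58.0; 58 56.2; 60 54.9; 62 53.9; 64 53.1; 66 53.7; 68 56.0; 70 58.2; 8.0
```

View pics/ov.png

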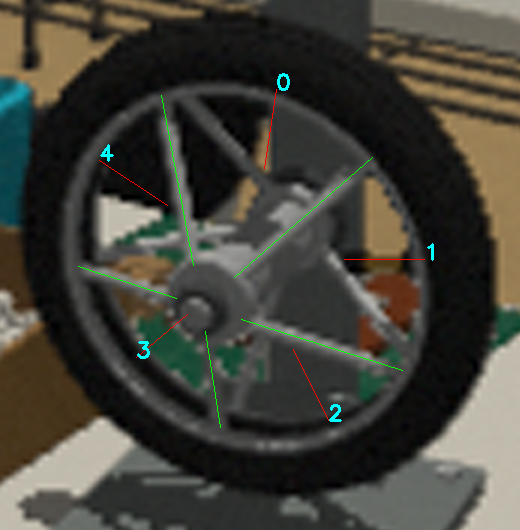

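View pics/ovraw.png

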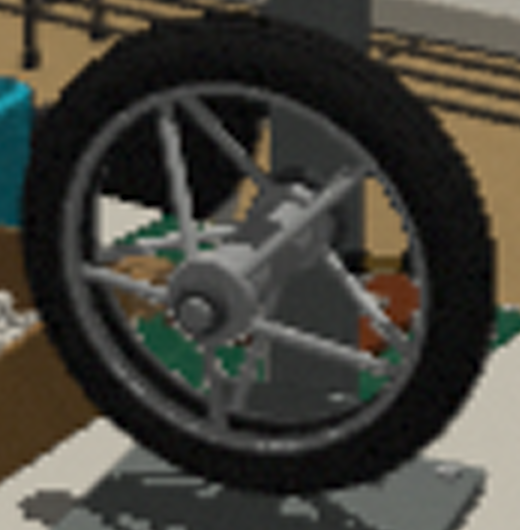

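The scene overlay fits the wheel at phase 8° mod 72°. There are dark and brass pixels near spoke gap 1, at about (385,240), so the stem is probably about 80° clockwise. I'll confirm with the wrist camera from a staging pose. First, a planner that prints rows.

```bash
cat >> h.py <<'E'
from scipy.spatial.transform import Rotation as R
def toolrot(th,yaw=YAW):
    th=np.radians(th); f=np.array([np.cos(yaw),np.sin(yaw),0])
    z=np.cos(th)*f-np.sin(th)*UP; x=np.sin(th)*f+np.cos(th)*UP; return np.stack([x,np.cross(z,x),z],1)
def plan(p1,R1,n,grip,spin=None,cap=.04):
    s=sensors.read_state(); p0=np.array(s['ee_pos']); R0=np.array(s['tool_rot'])
    w=R.from_matrix(R0.T@R1).as_rotvec(degrees=True) if spin is None else np.array(spin)
    p,Rm=p0.copy(),R0.copy(); rows=[]
    for i in range(n):
        d=Rm.T@((p1-p)/(n-i)); ww=w/n
        r=np.r_[np.round(d,4),np.round(ww,2)]; rows.append(r.tolist()+[grip])
        p=p+Rm@r[:3]; Rm=Rm@R.from_rotvec(r[3:],degrees=True).as_matrix()
    print(rows); print('end',p.round(4),'err deg',np.degrees(R.from_matrix(Rm.T@R1).magnitude()).round(2),'max step',max(np.linalg.norm(r[:3]) for r in rows))
E
python3 - <<'E'
from h import *
R1=toolrot(90)
print(R1.round(2))
plan(np.array([.40,.06,.40]),R1,24,1)
E
```

```text
[[ 0.98  0.2   0.  ]
 [ 0.2  -0.98  0.  ]
 [ 0.    0.   -1.  ]]
[[-0.0146, -0.0197, -0.0067, -0.0, 0.01, 6.13, 1], [-0.0166, -0.0181, -0.0067, -0.0, 0.01, 6.13, 1], [-0.0185, -0.0162, -0.0067, -0.0, 0.01, 6.13, 1], [-0.0201, -0.0141, -0.0067, -0.0, 0.01, 6.13, 1], [-0.0215, -0.0119, -0.0067, -0.0, 0.01, 6.13, 1], [-0.0226, -0.0095, -0.0068, -0.0, 0.01, 6.13, 1], [-0.0235, -0.007, -0.0068, -0.0, 0.01, 6.13, 1], [-0.0241, -0.0045, -0.0068, -0.0, 0.01, 6.13, 1], [-0.0245, -0.0019, -0.0068, -0.0, 0.01, 6.13, 1], [-0.0245, 0.0007, -0.0068, -0.0, 0.01, 6.13, 1], [-0.0243, 0.0033, -0.0068, -0.0, 0.01, 6.13, 1], [-0.0238, 0.0059, -0.0068, -0.0, 0.01, 6.13, 1], [-0.0231, 0.0084, -0.0068, -0.0, 0.01, 6.13, 1], [-0.022, 0.0109, -0.0068, -0.0, 0.01, 6.13, 1], [-0.0207, 0.0131, -0.0068, -0.0, 0.01, 6.13, 1], [-0.0192, 0.0153, -0.0068, -0.0, 0.01, 6.13, 1], [-0.0175, 0.0173, -0.0068, -0.0, 0.01, 6.13, 1], [-0.0155, 0.019, -0.0068, -0.0, 0.01, 6.13, 1], [-0.0134, 0.0206, -0.0068, -0.0, 0.01, 6.13, 1], [-0.0111, 0.0219, -0.0068, -0.0, 0.01, 6.13, 1], [-0.0087, 0.0229, -0.0067, -0.0, 0.01, 6.13, 1], [-0.0063, 0.0237, -0.0068, -0.0, 0.01, 6.13, 1], [-0.0037, 0.0243, -0.0068, -0.0, 0.01, 6.13, 1], [-0.001, 0.0245, -0.0067, -0.0, 0.01, 6.13, 1]]
end [0.4    0.0601 0.4   ] err deg 0.15 max step 0.02552998237367194
```

Call:
{"method": "servo_tool", "body": {
  "series": [
    [[-0.015, -0.02, -0.007, 0, 0, 6.1, 1], [-0.017, -0.018, -0.007, 0, 0, 6.1, 1], [-0.0185, -0.016, -0.007, 0, 0, 6.1, 1], [-0.02, -0.014, -0.007, 0, 0, 6.1, 1], [-0.0215, -0.012, -0.007, 0, 0, 6.1, 1], [-0.0225, -0.0095, -0.007, 0, 0, 6.1, 1], [-0.0235, -0.007, -0.007, 0, 0, 6.1, 1], [-0.024, -0.0045, -0.007, 0, 0, 6.1, 1], [-0.0245, -0.002, -0.007, 0, 0, 6.1, 1], [-0.0245, 0.001, -0.007, 0, 0, 6.1, 1], [-0.0245, 0.0035, -0.007, 0, 0, 6.1, 1], [-0.024, 0.006, -0.007, 0, 0, 6.1, 1]]
  ],
  "grip_force": 10
}}

```text
clock: 1.15
ee_pos: [0.3158, 0.3308, 0.3172]
tool_rot: [[0.132, 0.991, -0.008], [0.991, -0.132, -0.013], [-0.014, -0.007, -1.0]]
wrist_force: [0.4, 0.2, 0.2]
opening: 0.0102
```

```bash
python3 - <<'E'
from h import *
s=sensors.read_state();print(s['clock'],s['joint_pos'].round(1),s['opening'])
plan(np.array([.40,.06,.40]),toolrot(90),12,1)
E
```

```text
1.15 [ 43.4 -10.8 110.5  -0.2  81.1  51. ] 0.010161170554394888
[[-0.0215, 0.0099, -0.0067, 0.01, 0.08, 5.91, 1], [-0.0204, 0.012, -0.0067, 0.01, 0.08, 5.91, 1], [-0.019, 0.0141, -0.0067, 0.01, 0.08, 5.91, 1], [-0.0175, 0.016, -0.0068, 0.01, 0.08, 5.91, 1], [-0.0157, 0.0177, -0.0068, 0.01, 0.08, 5.91, 1], [-0.0138, 0.0192, -0.0068, 0.01, 0.08, 5.91, 1], [-0.0118, 0.0205, -0.0068, 0.01, 0.08, 5.91, 1], [-0.0096, 0.0216, -0.0068, 0.01, 0.08, 5.91, 1], [-0.0073, 0.0225, -0.0069, 0.01, 0.08, 5.91, 1], [-0.0049, 0.0231, -0.0069, 0.01, 0.08, 5.91, 1], [-0.0026, 0.0236, -0.0068, 0.01, 0.08, 5.91, 1], [-0.0001, 0.0236, -0.0069, 0.01, 0.08, 5.91, 1]]
end [0.3999 0.06   0.4   ] err deg 0.07 max step 0.0246973682808513
```

Call:
{"method": "servo_tool", "body": {
  "series": [
    [[-0.0215, 0.01, -0.007, 0, 0.1, 5.9, 1], [-0.0205, 0.012, -0.007, 0, 0.1, 5.9, 1], [-0.019, 0.014, -0.007, 0, 0.1, 5.9, 1], [-0.0175, 0.016, -0.007, 0, 0.1, 5.9, 1], [-0.0155, 0.0175, -0.007, 0, 0.1, 5.9, 1], [-0.014, 0.019, -0.007, 0, 0.1, 5.9, 1], [-0.012, 0.0205, -0.007, 0, 0.1, 5.9, 1], [-0.0095, 0.0215, -0.007, 0, 0.1, 5.9, 1], [-0.0075, 0.0225, -0.007, 0, 0.1, 5.9, 1], [-0.005, 0.023, -0.007, 0, 0.1, 5.9, 1], [-0.0025, 0.0235, -0.007, 0, 0.1, 5.9, 1], [0, 0.0235, -0.007, 0, 0.1, 5.9, 1]]
  ]
}}

```text
clock: 2.15
ee_pos: [0.3897, 0.043, 0.404]
tool_rot: [[0.99, 0.141, 0.005], [0.141, -0.99, 0.0], [0.005, 0.001, -1.0]]
wrist_force: [-0.1, -0.0, 0.4]
opening: 0.0007
```

```bash
python3 - <<'E'
from h import *
s=sensors.read_state();print(s['clock'],s['joint_pos'].round(1),s['opening'],s['ee_pos'])
snap('wrist','w1')
t=pt(np.radians(60),.05,.12); print(t, pt(0,0.05,.1))
plan(np.array([.43,.07,.32]),toolrot(50),8,1)
E
```

```text
2.15 [  2.7 -20.2 108.8  -0.   91.1  84.6] 0.000672626192130535 [0.38974307 0.04298831 0.40403823]
[0.47899465 0.02772155 0.19      ] [0.48999334 0.07413307 0.215     ]
[[0.0052, -0.0032, 0.0107, 0.2, 4.95, -0.45, 1], [0.0043, -0.0031, 0.0111, 0.2, 4.95, -0.45, 1], [0.0034, -0.003, 0.0115, 0.2, 4.95, -0.45, 1], [0.0024, -0.003, 0.0118, 0.2, 4.95, -0.45, 1], [0.0014, -0.0029, 0.0119, 0.2, 4.95, -0.45, 1], [0.0004, -0.0028, 0.012, 0.2, 4.95, -0.45, 1], [-0.0006, -0.0028, 0.012, 0.2, 4.95, -0.45, 1], [-0.0017, -0.0028, 0.0119, 0.2, 4.95, -0.45, 1]]
end [0.43 0.07 0.32] err deg 0.04 max step 0.012409673645990858
```

View pics/w1.png

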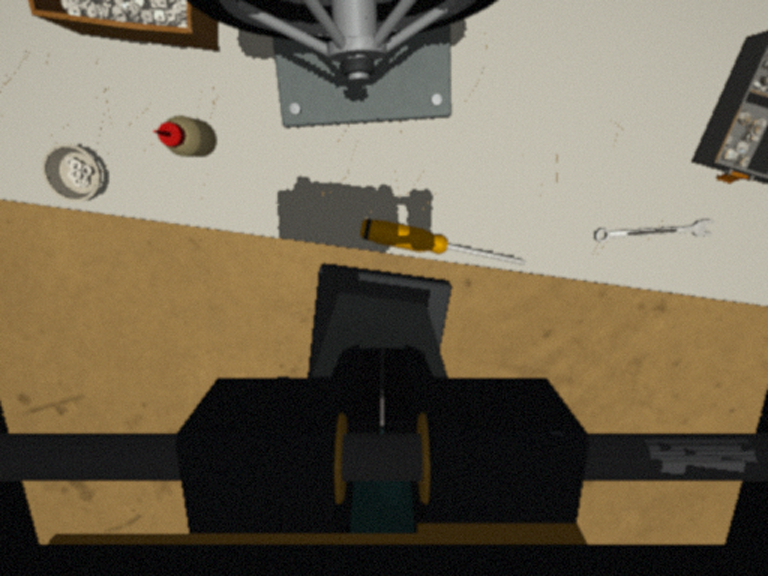

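The wrist view shows the hub nut at (355,65), and the fingers closed at (382,400). Now I'll pitch the tool forward.

Call:
{"method": "servo_tool", "body": {
  "series": [
    [[0.005, -0.003, 0.011, 0.2, 5, -0.45, 1], [0.004, -0.003, 0.011, 0.2, 5, -0.45, 1], [0.0035, -0.003, 0.0115, 0.2, 5, -0.45, 1], [0.0025, -0.003, 0.012, 0.2, 5, -0.45, 1], [0.0015, -0.003, 0.012, 0.2, 5, -0.45, 1], [0.0005, -0.003, 0.012, 0.2, 5, -0.45, 1], [-0.0005, -0.003, 0.012, 0.2, 5, -0.45, 1], [-0.0015, -0.003, 0.012, 0.2, 5, -0.45, 1], [0, 0, 0, 0, 0, 0, 1]]
  ]
}}

```text
clock: 2.95
ee_pos: [0.4334, 0.0686, 0.3132]
tool_rot: [[0.729, 0.196, 0.656], [0.148, -0.981, 0.129], [0.669, 0.003, -0.744]]
wrist_force: [-0.4, 0.7, -2.6]
opening: 0.0006
```

```bash
python3 - <<'E'
from h import *
s=sensors.read_state();print(s['clock'],s['joint_pos'].round(1),s['opening'],s['ee_pos'])
snap('wrist','w2')
E
```

```text
2.95 [ -0.  -43.6 139.2  10.8  43.5  73.6] 0.0006359228423957635 [0.43341025 0.06858552 0.31316377]
```

View pics/w2.png

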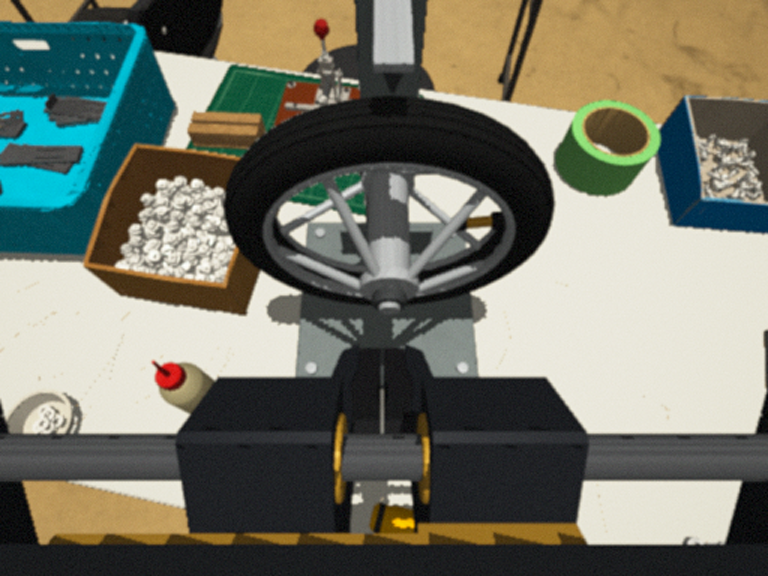

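The stem is clearly visible at (480,222), on the right at about 80° clockwise. I'll refine the phase from this view.

```bash
cat >> h.py <<'E'
from scipy.optimize import minimize
def phase(c,lo,hi,shift=True,out=None):
    g=cv2.GaussianBlur(c['image'].astype(np.float32).mean(-1),(0,0),.8)
    T=np.linspace(.25,.85,16)
    def sc(ph,dx=0,dy=0):
        U=[];N=[]
        for k in range(5):
            a=ph+np.radians(36+72*k)
            for t in T:
                for off,l in((0,U),(.12,N),(-.12,N)):
                    p=pt(a+off*.05/(.018+.075*t),.018+.075*t,.05-.042*t)
                    u,v,z=proj(c,p); l.append((u+dx,v+dy))
        f=lambda q: cv2.remap(g,np.float32(q)[None,:,:1].copy(),np.float32(q)[None,:,1:].copy(),1)[0]
        return f(U).mean()-f(N).mean()
    best=max(((sc(np.radians(a),dx,dy),a,dx,dy) for a in np.arange(lo,hi,1.) for dx in range(-4,5,2) for dy in range(-4,5,2)))
    b=max(((sc(np.radians(a),dx,dy),a,dx,dy) for a in best[1]+np.arange(-2,2.1,.5) for dx in best[2]+np.arange(-2,3) for dy in best[3]+np.arange(-2,3)))
    if out:
        im=cv2.resize(c['image'],None,fx=3,fy=3,interpolation=cv2.INTER_CUBIC)[:,:,::-1].copy()
        q=lambda p:tuple(int(3*(z+o)+1) for z,o in zip(proj(c,p)[:2],b[2:]))
        for k in range(5):
            a=np.radians(b[1]+36+72*k); cv2.line(im,q(pt(a,.018,.05)),q(pt(a,.093,.008)),(0,255,0),1)
        a=np.radians(b[1]); cv2.line(im,q(pt(a,.05,0)),q(pt(a,.091,0)),(0,0,255),1)
        u,v=q(C); im=im[max(0,v-300):v+300,max(0,u-400):u+400]; cv2.imwrite('pics/%s.png'%out,im)
    return b
E
python3 - <<'E'
from h import *
print(phase(dict(np.load('pics/w2.npz')),60,100,out='ph2')); print(phase(dict(np.load('pics/scene0.npz')),60,100))
E
```

```text
(np.float32(22.285973), np.float64(88.0), np.int64(-5), np.int64(-1))
(np.float32(28.627563), np.float64(80.0), np.int64(0), np.int64(0))
```

View pics/ph2.png

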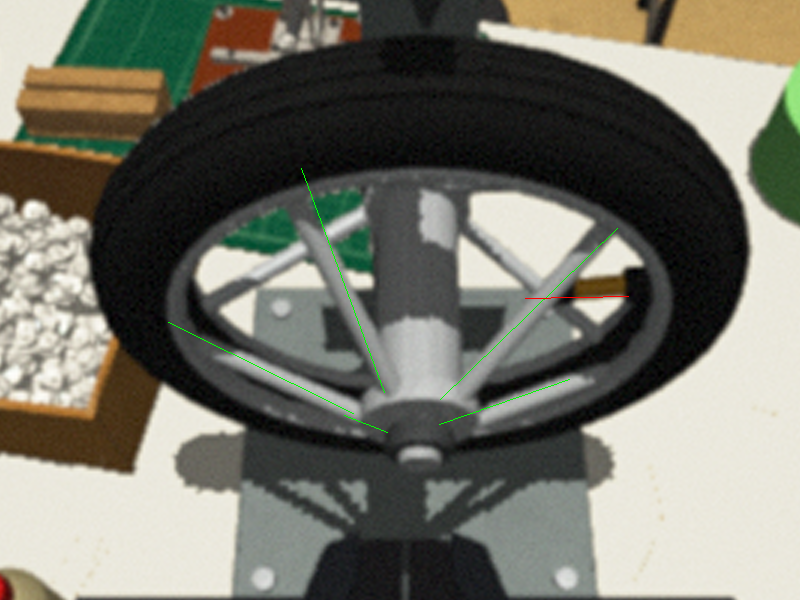

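```bash
python3 - <<'E'
from h import *
c=dict(np.load('pics/w2.npz'))
im=c['image'];
print('pred nut',proj(c,pt(0,0,.07)))
for (u,v) in [(258,202),(259,205),(260,204)]: print(u,v,world(c,u,v),c['range_z'][v,u])
# torus fit in wrist
from scipy.optimize import least_squares
v,u=np.mgrid[:384,:512];Z=c['range_z']
P=(np.stack([(u-c['cx'])*Z/c['fx'],(v-c['cy'])*Z/c['fy'],Z,np.ones_like(Z)],-1)@np.linalg.inv(c['view']).T)[...,:3]
t=(im.max(-1)<60)&(P[...,0]>.45)&(P[...,0]<.72)&(P[...,1]>-.08)&(P[...,1]<.25)&(P[...,2]>.05)&(P[...,2]<.31)
Q=P[t]
def res(p):
    x,y,yaw=p; d=Q-[x,y,.165]; a=np.array([np.cos(yaw),np.sin(yaw),0]); ax=d@a
    r=np.linalg.norm(d-np.outer(ax,a),axis=1); return np.hypot(r-.108,ax)-.0175
s=least_squares(res,[.588,.094,.2],loss='soft_l1',f_scale=.003);print(s.x,np.median(abs(s.fun)),len(Q))
E
```

```text
pred nut (np.float64(258.1941976160041), np.float64(206.96085926400576), np.float64(0.33111799292417365))
258 202 [0.52211264 0.08095315 0.1721759 ] 0.32584694
259 205 [0.51963127 0.07933235 0.17032296] 0.32634678
260 204 [0.52010989 0.07836137 0.17242947] 0.3245671
[0.58850465 0.09316212 0.19971387] 0.0008046648452094234 14496
```

```bash
sed -i 's/C=np.array(\[.588,.094,.165\])/C=np.array([.5885,.0932,.165])/; s/range(-4,5,2) for dy in range(-4,5,2)/(-1,0,1) for dy in (-2,-1,0,1)/; s/best\[2\]+np.arange(-2,3) for dy in best\[3\]+np.arange(-2,3)/best[2]+np.arange(-1,1.1,.5) for dy in best[3]+np.arange(-1,1.1,.5)/' h.py
python3 - <<'E'
from h import *
print(phase(dict(np.load('pics/w2.npz')),60,100,out='ph3')); print(phase(dict(np.load('pics/scene0.npz')),60,100))
s=sensors.read_state()
# stage: in front of gap at angle 76, r .05
for a in (80,76,70): print(a,pt(np.radians(a),.05,.028),pt(np.radians(a),.05,.09))
plan(pt(np.radians(78),.05,.085),toolrot(50),8,1)
E
```

```text
(np.float32(19.463799), np.float64(83.5), np.float64(-2.0), np.float64(-1.0))
(np.float32(28.244492), np.float64(80.5), np.float64(-0.5), np.float64(0.0))
80 [0.57084069 0.0393784  0.17368241] [0.51007656 0.0270609  0.17368241]
76 [0.57069654 0.04008954 0.17709609] [0.50993241 0.02777204 0.17709609]
70 [0.57039254 0.04158919 0.18210101] [0.50962841 0.02927169 0.18210101]
[[-0.0053, 0.0068, 0.0191, 0.04, -0.26, -0.0, 1], [-0.0052, 0.0068, 0.0191, 0.04, -0.26, -0.0, 1], [-0.0051, 0.0068, 0.0191, 0.04, -0.26, -0.0, 1], [-0.0051, 0.0068, 0.0191, 0.04, -0.26, -0.0, 1], [-0.005, 0.0069, 0.0192, 0.04, -0.26, -0.0, 1], [-0.0049, 0.0069, 0.0192, 0.04, -0.26, -0.0, 1], [-0.0048, 0.0069, 0.0192, 0.04, -0.26, -0.0, 1], [-0.0047, 0.0069, 0.0192, 0.04, -0.26, -0.0, 1]]
end [0.5149 0.0283 0.1754] err deg 0.03 max step 0.0210059515376
```

View pics/ph3.png

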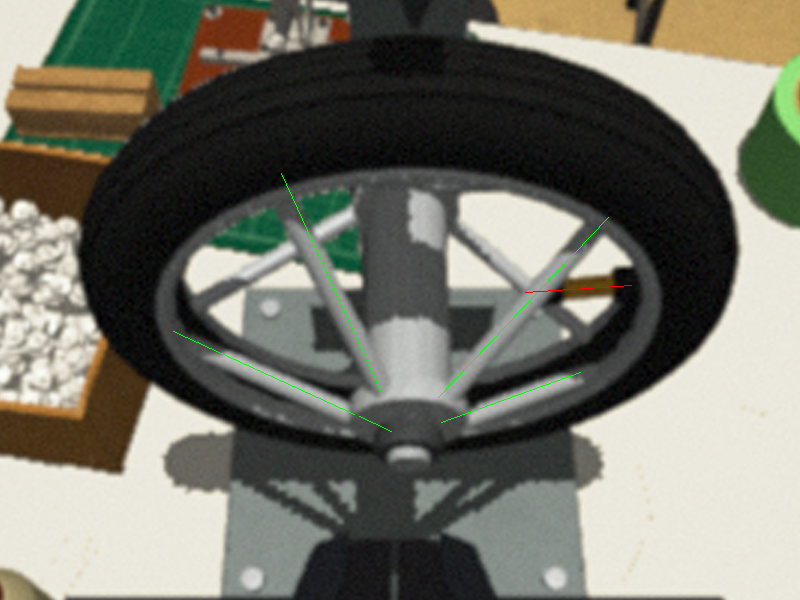

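```bash
python3 - <<'E'
from h import *
plan(pt(np.radians(88),.052,.085),toolrot(50),8,1)
E
```

```text
[[-0.006, 0.0072, 0.0199, 0.04, -0.26, -0.0, 1], [-0.0059, 0.0072, 0.0199, 0.04, -0.26, -0.0, 1], [-0.0059, 0.0072, 0.0199, 0.04, -0.26, -0.0, 1], [-0.0058, 0.0072, 0.02, 0.04, -0.26, -0.0, 1], [-0.0057, 0.0072, 0.02, 0.04, -0.26, -0.0, 1], [-0.0056, 0.0073, 0.02, 0.04, -0.26, -0.0, 1], [-0.0055, 0.0072, 0.02, 0.04, -0.26, -0.0, 1], [-0.0053, 0.0073, 0.02, 0.04, -0.26, -0.0, 1]]
end [0.5156 0.0254 0.1668] err deg 0.03 max step 0.022033610689126737
```

Call:
{"method": "servo_tool", "body": {
  "series": [
    [[-0.006, 0.007, 0.02, 0, -0.25, 0, 1], [-0.006, 0.007, 0.02, 0, -0.25, 0, 1], [-0.006, 0.007, 0.02, 0, -0.25, 0, 1], [-0.006, 0.007, 0.02, 0, -0.25, 0, 1], [-0.0055, 0.0075, 0.02, 0, -0.25, 0, 1], [-0.0055, 0.0075, 0.02, 0, -0.25, 0, 1], [-0.0055, 0.0075, 0.02, 0, -0.25, 0, 1], [-0.005, 0.0075, 0.02, 0, -0.25, 0, 1], [0, 0, 0, 0, 0, 0, 1]]
  ]
}}

```text
clock: 3.75
ee_pos: [0.5383, 0.0239, 0.1907]
tool_rot: [[0.737, 0.202, 0.645], [0.158, -0.979, 0.126], [0.658, 0.009, -0.753]]
wrist_force: [-1.4, -1.0, -0.5]
opening: 0.0006
```

```bash
python3 - <<'E'
from h import *
s=sensors.read_state();print(s['clock'],s['joint_pos'].round(1),s['opening'],s['ee_pos'])
snap('wrist','w3')
plan(pt(np.radians(88),.052,.085),toolrot(50),3,1)
E
```

```text
3.75 [ -7.9 -19.3 139.7  32.6  23.4  44.3] 0.0005839427186083584 [0.53825707 0.02386474 0.1907465 ]
[[-0.0114, -0.0021, 0.0016, 0.1, -0.42, 0.17, 1], [-0.0113, -0.0021, 0.0017, 0.1, -0.42, 0.17, 1], [-0.0114, -0.002, 0.0017, 0.1, -0.42, 0.17, 1]]
end [0.5155 0.0254 0.1668] err deg 0.01 max step 0.011701709276853533
```

View pics/w3.png

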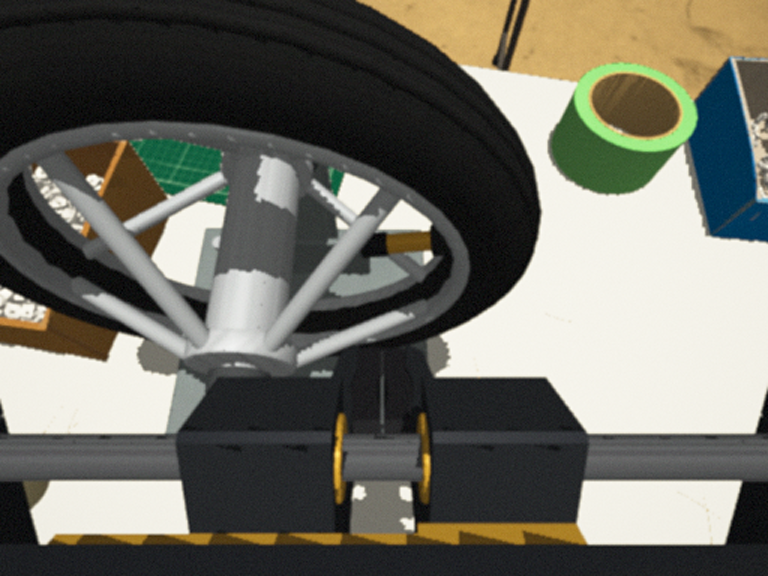

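The servo stopped short: TCP is at (0.538,0.024,0.191), with j3 near its limit and j5 low. I'll fit a quick kinematic model so I can plan reachable poses.

```bash
cat > kin.py <<'E'
import numpy as np
from scipy.optimize import least_squares
from scipy.spatial.transform import Rotation as R
def fk(q,k):
    a1,h,L1,L2,e,d,y0=k; q=np.asarray(q,float)
    E=lambda ax,a:R.from_euler(ax,a,degrees=True).as_matrix()
    M=E('z',q[0]); p=M@[a1,0,h]; M=M@E('y',q[1]); p=p+M@[0,y0,L1]; M=M@E('y',q[2]); p=p+M@[e,0,L2]
    M=M@E('z',q[3])@E('y',q[4]); p=p+M@[0,0,d]; M=M@E('z',q[5]); return p,M
D=[([66.583,15.12,91.9,0,72.98,-2.1],(.245,.629,.239)),([43.4,-10.8,110.5,-.2,81.1,51],(.3158,.3308,.3172)),([2.7,-20.2,108.8,0,91.1,84.6],(.3897,.043,.404)),([0,-43.6,139.2,10.8,43.5,73.6],(.4334,.0686,.3132)),([-7.9,-19.3,139.7,32.6,23.4,44.3],(.5383,.0239,.1907))]
f=lambda k:np.concatenate([fk(q,k)[0]-p for q,p in D])
s=least_squares(f,[.0,.3,.4,.4,0,.25,0]); K=s.x
LO=np.array([-150,-54.1,17.8,-75,0,-146]);HI=np.array([150,125,147.3,255,152,146])
def ik(p,Rt,q0):
    g=lambda q:np.r_[(fk(q,K)[0]-p)*1000,((fk(q,K)[1]@O-Rt)*200).ravel()]
    r=least_squares(g,np.clip(q0,LO+.1,HI-.1),bounds=(LO,HI)); return r.x,r.cost
O=fk(D[4][0],K)[1].T@np.array([[0.737,0.202,0.645],[0.158,-0.979,0.126],[0.658,0.009,-0.753]])
if __name__=='__main__':
    print(K.round(4),np.abs(s.fun).max())
    for q,p in D[:1]: print(fk(q,K)[1].round(2)); print(O.round(2))
    from h import *
    for th in (35,45,50,55,60,65):
      for yaw in (0.0,.1,.2):
        o=[]
        for a,r,fr in((88,.052,.085),(88,.052,.028),(0,.05,.028),(0,.05,.085),(-20,.05,.028)):
            x,c=ik(pt(np.radians(a),r,fr),toolrot(th,yaw),D[4][0]); o.append((round(c,1),x.round(0).tolist()))
        print(th,yaw,[z[0] for z in o],o[0][1],o[1][1],o[2][1])
E
python3 kin.py
```

```text
[-2.000e-04  2.523e-01  5.120e-01  5.663e-01  2.000e-03  3.404e-01
  2.480e-02] 0.00047130660284766535
[[-0.36 -0.93 -0.  ]
 [-0.93  0.36 -0.  ]
 [ 0.    0.   -1.  ]]
[[-0. -1. -0.]
 [ 1.  0. -0.]
 [ 0. -0.  1.]]
35 0.0 [np.float64(471.6), np.float64(236.1), np.float64(114.7), np.float64(98.5), np.float64(212.9)] [1.0, -21.0, 147.0, -24.0, 3.0, 115.0] [1.0, -15.0, 144.0, 89.0, 0.0, 2.0] [9.0, -21.0, 143.0, -51.0, 7.0, 146.0]
35 0.1 [np.float64(470.4), np.float64(0.0), np.float64(0.2), np.float64(146.5), np.float64(16.6)] [-6.0, -21.0, 147.0, 69.0, 10.0, 14.0] [-3.0, -13.0, 147.0, 137.0, 11.0, -52.0] [7.0, -20.0, 145.0, -55.0, 1.0, 146.0]
35 0.2 [np.float64(359.0), np.float64(0.0), np.float64(0.0), np.float64(146.3), np.float64(0.0)] [-13.0, -20.0, 147.0, 78.0, 21.0, -4.0] [-8.0, -13.0, 146.0, 112.0, 17.0, -34.0] [1.0, -20.0, 145.0, 84.0, 8.0, 0.0]
45 0.0 [np.float64(0.0), np.float64(0.0), np.float64(0.0), np.float64(0.0), np.float64(0.0)] [0.0, -22.0, 146.0, -0.0, 11.0, 90.0] [2.0, -13.0, 140.0, -10.0, 8.0, 102.0] [11.0, -18.0, 138.0, -27.0, 17.0, 124.0]
45 0.1 [np.float64(0.0), np.f
[... 2184 characters left out ...]
62.0] [-3.0, -9.0, 130.0, 15.0, 30.0, 65.0] [4.0, -13.0, 128.0, 6.0, 35.0, 79.0]
65 0.0 [np.float64(0.0), np.float64(0.0), np.float64(0.0), np.float64(0.0), np.float64(0.0)] [0.0, -14.0, 133.0, -0.0, 36.0, 90.0] [2.0, -7.0, 127.0, -1.0, 35.0, 92.0] [9.0, -10.0, 124.0, -5.0, 41.0, 102.0]
65 0.1 [np.float64(0.0), np.float64(0.0), np.float64(0.0), np.float64(0.0), np.float64(0.0)] [-2.0, -14.0, 133.0, 6.0, 37.0, 78.0] [-0.0, -7.0, 127.0, 4.0, 35.0, 81.0] [7.0, -10.0, 124.0, -1.0, 41.0, 91.0]
65 0.2 [np.float64(0.0), np.float64(0.0), np.float64(0.0), np.float64(0.0), np.float64(0.0)] [-4.0, -14.0, 133.0, 11.0, 38.0, 67.0] [-2.0, -7.0, 127.0, 10.0, 36.0, 70.0] [5.0, -10.0, 124.0, 4.0, 41.0, 81.0]
```

The model fits to 0.5 mm, and every pose at 50° is reachable. The shortfall came from joint-speed lag near the wrist singularity, so I'll go slower.

Call:
{"method": "servo_tool", "body": {
  "series": [
    [[-0.006, -0.001, 0.0005, 0, -0.2, 0.1, 1], [-0.006, -0.001, 0.0005, 0, -0.2, 0.1, 1], [-0.006, -0.001, 0.0005, 0, -0.2, 0.1, 1], [-0.006, -0.001, 0.001, 0, -0.2, 0.1, 1], [-0.006, -0.001, 0.001, 0, -0.2, 0.1, 1], [-0.005, -0.001, 0.001, 0, -0.2, 0.1, 1], [0, 0, 0, 0, 0, 0, 1]]
  ]
}}

```text
clock: 4.38
ee_pos: [0.5161, 0.0268, 0.1738]
tool_rot: [[0.745, 0.198, 0.638], [0.153, -0.98, 0.125], [0.65, 0.005, -0.76]]
wrist_force: [-0.4, -0.3, 0.3]
opening: 0.0003
```

```bash
python3 - <<'E'
from h import *
s=sensors.read_state();print(s['clock'],s['joint_pos'].round(1),s['wrist_force'].round(1),s['ee_pos'])
d=s['ee_pos']-C; print('front,left,up',(-d@A).round(4),(d@L).round(4),d[2].round(4))
plan(pt(np.radians(88),.052,.028),toolrot(50),10,1)
E
```

```text
4.3833 [ -7.8 -21.  142.5  32.8  22.8  44.3] [-0.4 -0.3  0.3] [0.51611217 0.02676973 0.17384393]
front,left,up 0.0841 -0.0507 0.0088
[[0.0038, 0.0001, 0.0042, 0.02, -0.05, 0.01, 1], [0.0038, 0.0001, 0.0042, 0.02, -0.05, 0.01, 1], [0.0038, 0.0001, 0.0042, 0.02, -0.05, 0.01, 1], [0.0038, 0.0001, 0.0042, 0.02, -0.05, 0.01, 1], [0.0038, 0.0001, 0.0042, 0.02, -0.05, 0.01, 1], [0.0038, 0.0001, 0.0041, 0.02, -0.05, 0.01, 1], [0.0039, 0.0001, 0.0041, 0.02, -0.05, 0.01, 1], [0.0039, 0.0002, 0.0042, 0.02, -0.05, 0.01, 1], [0.0038, 0.0001, 0.0041, 0.02, -0.05, 0.01, 1], [0.0039, 0.0002, 0.0042, 0.02, -0.05, 0.01, 1]]
end [0.5714 0.0367 0.1668] err deg 0.05 max step 0.005734980383575866
```

Call:
{"method": "servo_tool", "body": {
  "series": [
    [[-0.003, 0, 0.003, 0, 0, 0, 1], [-0.002, 0, 0.003, 0, 0, 0, 1], [0.0045, 0, 0.0035, 0, 0, 0, 1], [0.0045, 0, 0.0035, 0, 0, 0, 1], [0.0045, 0, 0.0035, 0, 0, 0, 1], [0.0045, 0, 0.0035, 0, 0, 0, 1], [0.0045, 0, 0.0035, 0, 0, 0, 1], [0.0045, 0, 0.0035, 0, 0, 0, 1], [0, 0, 0, 0, 0, 0, 1]]
  ]
}}

```text
clock: 5.13
ee_pos: [0.5541, 0.0342, 0.1677]
tool_rot: [[0.743, 0.197, 0.639], [0.153, -0.98, 0.125], [0.651, 0.005, -0.759]]
wrist_force: [0.4, -0.7, 0.5]
opening: 0.0003
```

```bash
cat >> h.py <<'E'
def where():
    s=sensors.read_state();print(s['clock'],s['joint_pos'].round(1),'F',s['wrist_force'].round(1))
    d=s['ee_pos']-C; l,u=d@L,d[2]; print('front %.1f left %.1f up %.1f  r %.1f ang %.1f'%(-d@A*1e3,l*1e3,u*1e3,np.hypot(l,u)*1e3,np.degrees(np.arctan2(-l,u))))
    return s
E
python3 - <<'E'
from h import *
where(); snap('wrist','w4')
plan(pt(np.radians(88),.052,.028),toolrot(50),6,1)
E
```

```text
5.1333 [ -5.6 -14.8 139.2  34.3  19.4  44. ] F [ 0.4 -0.7  0.5]
front 45.4 left -51.0 up 2.7  r 51.1 ang 86.9
[[0.0022, 0.0002, 0.002, 0.04, -0.1, 0.02, 1], [0.0022, 0.0002, 0.002, 0.04, -0.1, 0.02, 1], [0.0022, 0.0002, 0.002, 0.04, -0.1, 0.02, 1], [0.0022, 0.0002, 0.002, 0.04, -0.1, 0.02, 1], [0.0022, 0.0001, 0.0021, 0.04, -0.1, 0.02, 1], [0.0022, 0.0002, 0.002, 0.04, -0.1, 0.02, 1]]
end [0.5714 0.0367 0.1668] err deg 0.03 max step 0.0030430248109405878
```

View pics/w4.png

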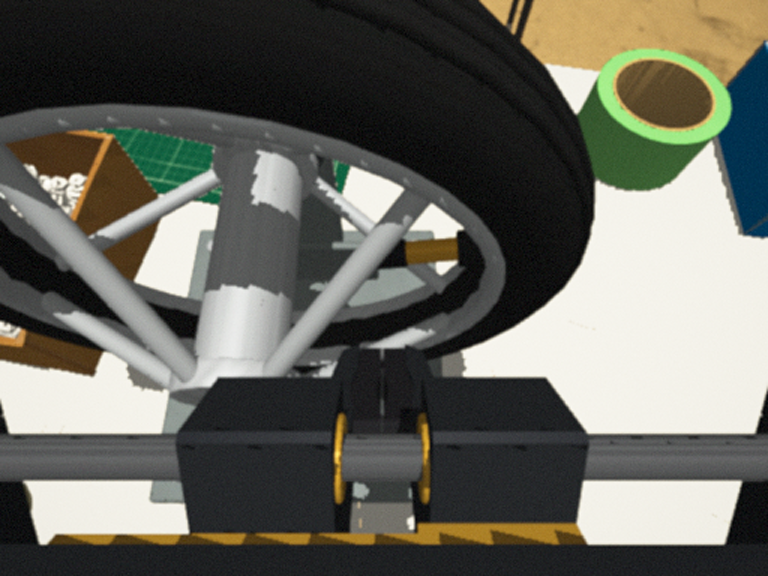

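The tips at (382,355) sit under and to the right of the right spoke (410,200→270,370), between it and the lower one. I'll go in to the pushing depth.

Call:
{"method": "servo_tool", "body": {
  "series": [
    [[0.0025, 0, 0.002, 0, -0.1, 0, 1], [0.0025, 0, 0.002, 0, -0.1, 0, 1], [0.0025, 0, 0.002, 0, -0.1, 0, 1], [0.0025, 0, 0.002, 0, -0.1, 0, 1], [0.0025, 0, 0.002, 0, -0.1, 0, 1], [0.0015, 0, 0.001, 0, 0, 0, 1], [0, 0, 0, 0, 0, 0, 1]]
  ]
}}

```text
clock: 5.77
ee_pos: [0.5725, 0.0382, 0.1679]
tool_rot: [[0.75, 0.198, 0.631], [0.154, -0.98, 0.123], [0.643, 0.005, -0.766]]
wrist_force: [-0.4, -0.9, -1.0]
opening: 0.0003
```

```bash
python3 - <<'E'
from h import *
where(); c=snap('scene','s5'); print(phase(c,40,100))
s=sensors.read_state();p0=s['ee_pos'];Rm=s['tool_rot']
# arc: r 50, from ang 88 to -20, steps 5deg
d=p0-C; a0=np.degrees(np.arctan2(-(d@L),d[2])); print(a0)
f=lambda a:pt(np.radians(a),.05,.029)
for a in np.arange(86,-25,-5): print(a,(Rm.T@(f(a-5)-f(a))).round(4).tolist())
E
```

```text
5.7667 [ -4.6 -12.1 136.9  32.1  19.1  46.8] F [-0.4 -0.9 -1. ]
front 26.6 left -50.7 up 2.9  r 50.8 ang 86.7
(np.float32(10.857197), np.float64(80.5), np.float64(-1.0), np.float64(-0.5))
86.80630387913419
86 [0.0028, -0.0005, -0.0033]
81 [0.0027, -0.0008, -0.0033]
76 [0.0027, -0.0012, -0.0032]
71 [0.0026, -0.0016, -0.0031]
66 [0.0025, -0.0019, -0.003]
61 [0.0024, -0.0023, -0.0029]
56 [0.0023, -0.0026, -0.0027]
51 [0.0021, -0.0029, -0.0025]
46 [0.0019, -0.0031, -0.0023]
41 [0.0018, -0.0034, -0.0021]
36 [0.0016, -0.0036, -0.0019]
31 [0.0013, -0.0038, -0.0016]
26 [0.0011, -0.004, -0.0013]
21 [0.0009, -0.0041, -0.0011]
16 [0.0007, -0.0042, -0.0008]
11 [0.0004, -0.0043, -0.0005]
6 [0.0002, -0.0044, -0.0002]
1 [-0.0001, -0.0044, 0.0001]
-4 [-0.0003, -0.0043, 0.0004]
-9 [-0.0005, -0.0043, 0.0006]
-14 [-0.0008, -0.0042, 0.0009]
-19 [-0.001, -0.0041, 0.0012]
-24 [-0.0012, -0.0039, 0.0015]
```

Call:
{"method": "servo_tool", "body": {
  "series": [
    [[0.0014, -0.0003, -0.0016, 0, 0, 0, 1], [0.0014, -0.0003, -0.0016, 0, 0, 0, 1], [0.0014, -0.0004, -0.0016, 0, 0, 0, 1], [0.0014, -0.0004, -0.0016, 0, 0, 0, 1], [0.0014, -0.0006, -0.0016, 0, 0, 0, 1], [0.0014, -0.0006, -0.0016, 0, 0, 0, 1], [0.0013, -0.0008, -0.0015, 0, 0, 0, 1], [0.0013, -0.0008, -0.0015, 0, 0, 0, 1], [0.0013, -0.001, -0.0015, 0, 0, 0, 1], [0.0013, -0.001, -0.0015, 0, 0, 0, 1]]
  ]
}}

```text
clock: 6.65
ee_pos: [0.5674, 0.0442, 0.1856]
tool_rot: [[0.756, 0.197, 0.625], [0.155, -0.98, 0.123], [0.636, 0.004, -0.771]]
wrist_force: [-0.6, -2.3, -2.6]
opening: 0.0007
```

```bash
python3 - <<'E'
from h import *
where(); c=snap('scene','s6'); print(phase(c,20,100)); snap('wrist','w6')
E
```

```text
6.65 [ -3.6 -14.3 136.1  26.1  21.6  53.7] F [-0.6 -2.3 -2.6]
front 30.4 left -43.9 up 20.6  r 48.5 ang 64.8
(np.float32(13.997665), np.float64(68.0), np.float64(-0.5), np.float64(0.0))
```

View pics/w6.png

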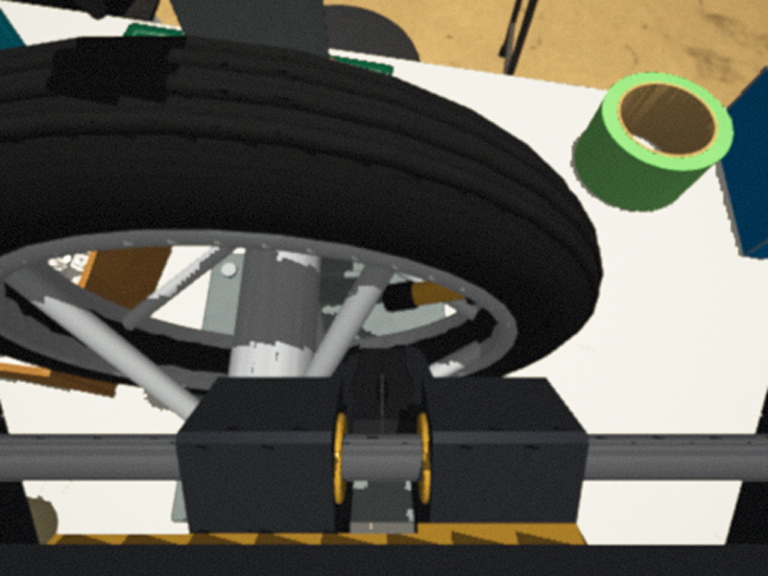

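The wheel has turned to about 68°, with a 3.5 N push on the spoke. Continuing around the arc.

Call:
{"method": "servo_tool", "body": {
  "series": [
    [[0.0017, -0.001, -0.0011, 0, 0, 0, 1], [0.0017, -0.001, -0.0011, 0, 0, 0, 1], [0.0016, -0.0011, -0.0011, 0, 0, 0, 1], [0.0016, -0.0012, -0.0011, 0, 0, 0, 1], [0.0015, -0.0013, -0.001, 0, 0, 0, 1], [0.0015, -0.0013, -0.001, 0, 0, 0, 1], [0.0014, -0.0014, -0.001, 0, 0, 0, 1], [0.0014, -0.0015, -0.001, 0, 0, 0, 1], [0.0013, -0.0016, -0.0009, 0, 0, 0, 1], [0.0013, -0.0016, -0.0009, 0, 0, 0, 1], [0.0012, -0.0017, -0.0008, 0, 0, 0, 1], [0.0012, -0.0017, -0.0008, 0, 0, 0, 1]]
  ]
}}

```text
clock: 7.75
ee_pos: [0.5704, 0.0633, 0.2082]
tool_rot: [[0.755, 0.198, 0.625], [0.155, -0.98, 0.123], [0.637, 0.004, -0.771]]
wrist_force: [-0.0, -1.7, -1.1]
opening: 0.0004
```

```bash
python3 - <<'E'
from h import *
where(); c=snap('scene','s7'); print(phase(c,20,80)) 
E
```

```text
7.75 [ -0.5 -15.6 134.4  19.   23.3  63.1] F [-0.  -1.7 -1.1]
front 23.7 left -25.7 up 43.2  r 50.3 ang 30.8
(np.float32(16.522179), np.float64(43.0), np.float64(0.0), np.float64(0.0))
```

Call:
{"method": "servo_tool", "body": {
  "series": [
    [[0.0008, -0.0018, -0.001, 0, 0, 0, 1], [0.0007, -0.0019, -0.0009, 0, 0, 0, 1], [0.0007, -0.0019, -0.0009, 0, 0, 0, 1], [0.0006, -0.002, -0.0008, 0, 0, 0, 1], [0.0005, -0.002, -0.0007, 0, 0, 0, 1], [0.0005, -0.002, -0.0006, 0, 0, 0, 1], [0.0004, -0.002, -0.0005, 0, 0, 0, 1], [0.0003, -0.0021, -0.0004, 0, 0, 0, 1]]
  ]
}}

```text
clock: 8.47
ee_pos: [0.5686, 0.08, 0.2187]
tool_rot: [[0.752, 0.197, 0.629], [0.154, -0.98, 0.122], [0.64, 0.005, -0.768]]
wrist_force: [0.5, -2.7, -1.9]
opening: 0.0007
```

```bash
python3 - <<'E'
from h import *
where(); c=snap('scene','s8'); print(phase(c,0,60)) 
E
```

```text
8.4667 [  2.2 -16.5 134.   14.1  23.7  69.7] F [ 0.5 -2.7 -1.9]
front 22.2 left -9.0 up 53.7  r 54.4 ang 9.5
(np.float32(14.0488205), np.float64(27.5), np.float64(-0.5), np.float64(0.0))
```

Call:
{"method": "servo_tool", "body": {
  "series": [
    [[-0.0004, -0.0021, 0, 0, 0, 0, 1], [-0.0004, -0.0021, 0, 0, 0, 0, 1], [-0.0005, -0.0021, 0.0001, 0, 0, 0, 1], [-0.0005, -0.0021, 0.0001, 0, 0, 0, 1], [-0.0006, -0.0021, 0.0002, 0, 0, 0, 1], [-0.0006, -0.0021, 0.0002, 0, 0, 0, 1], [-0.0006, -0.002, 0.0003, 0, 0, 0, 1]]
  ]
}}

```text
clock: 9.1
ee_pos: [0.5645, 0.0954, 0.2176]
tool_rot: [[0.75, 0.196, 0.632], [0.154, -0.981, 0.122], [0.644, 0.006, -0.765]]
wrist_force: [0.6, -2.4, 0.5]
opening: 0.0004
```

```bash
python3 - <<'E'
from h import *
where(); c=snap('scene','s9'); print(phase(c,-10,40,out='ph9'))
E
```

```text
9.1 [  4.7 -16.8 134.5  10.4  22.8  75.1] F [ 0.6 -2.4  0.5]
front 23.1 left 6.9 up 52.6  r 53.0 ang -7.5
(np.float32(20.637192), np.float64(10.5), np.float64(-0.5), np.float64(0.0))
```

View pics/ph9.png

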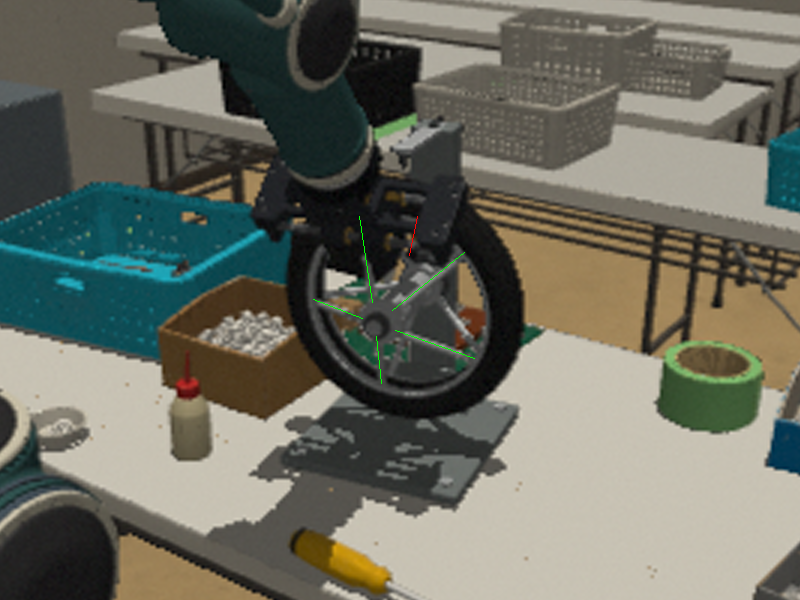

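Call:
{"method": "servo_tool", "body": {
  "series": [
    [[-0.0007, -0.002, 0.0003, 0, 0, 0, 1], [-0.0007, -0.0019, 0.0003, 0, 0, 0, 1], [-0.0008, -0.0018, 0.0004, 0, 0, 0, 1], [-0.0008, -0.0015, 0.0004, 0, 0, 0, 1], [-0.0004, -0.001, 0.0003, 0, 0, 0, 1], [0, 0, 0, 0, 0, 0, 1], [0, 0, 0, 0, 0, 0, 1]]
  ]
}}

```text
clock: 9.73
ee_pos: [0.5614, 0.1048, 0.2145]
tool_rot: [[0.749, 0.197, 0.633], [0.154, -0.98, 0.123], [0.645, 0.005, -0.764]]
wrist_force: [1.1, -2.2, 0.6]
opening: 0.0008
```

```bash
python3 - <<'E'
from h import *
where(); c=snap('scene','s10'); print(phase(c,-20,30)); snap('wrist','w10')
E
```

```text
9.7333 [  6.2 -16.8 134.9   8.2  22.1  78.3] F [ 1.1 -2.2  0.6]
front 24.3 left 16.8 up 49.5  r 52.2 ang -18.7
(np.float32(18.042866), np.float64(0.0), np.float64(-0.5), np.float64(0.0))
```

View pics/w10.png

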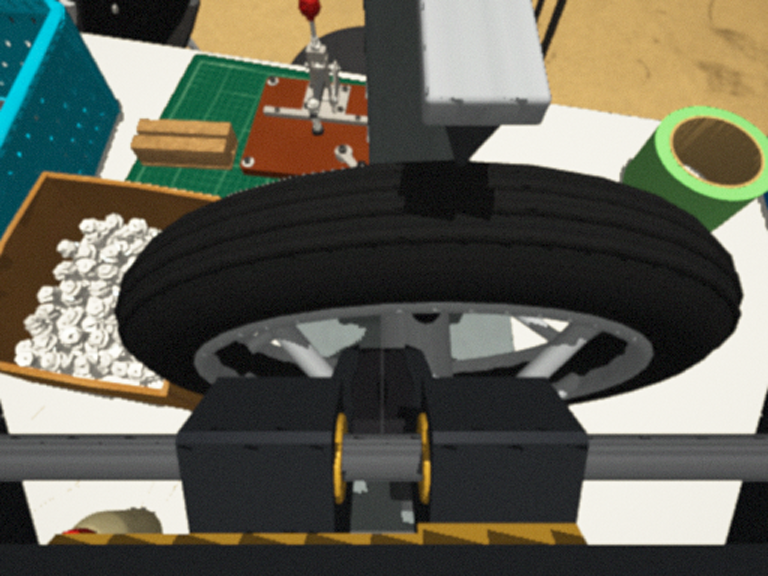

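The overlay gives a phase of 0.0°, and the wrist view shows the stem's black foot at (427,317) under the pointer at (470,140), which is nearer the camera. Now I'll ease off to the right and retreat straight back.

Call:
{"method": "servo_tool", "body": {
  "series": [
    [[0, 0.0015, 0, 0, 0, 0, 1], [0, 0.0025, 0, 0, 0, 0, 1], [-0.003, 0, -0.0025, 0, 0, 0, 1], [-0.0055, 0, -0.0045, 0, 0, 0, 1], [-0.0075, 0, -0.0065, 0, 0, 0, 1], [-0.0075, 0, -0.0065, 0, 0, 0, 1], [-0.0075, 0, -0.0065, 0, 0, 0, 1], [-0.0075, 0, -0.0065, 0, 0, 0, 1], [-0.0075, 0, -0.0065, 0, 0, 0, 1], [-0.0045, 0, -0.0095, 0, 0, 0, 1], [0, 0, -0.012, 0, 0, 0, 1], [0, 0, -0.012, 0, 0, 0, 1]]
  ]
}}

```text
clock: 10.83
ee_pos: [0.467, 0.083, 0.2305]
tool_rot: [[0.758, 0.197, 0.621], [0.153, -0.98, 0.125], [0.634, 0.0, -0.774]]
wrist_force: [-0.5, -0.2, -0.7]
opening: 0.0004
```

```bash
python3 - <<'E'
from h import *
where(); c=snap('scene','s11'); print(phase(c,-20,30)); c=snap('wrist','w11')
E
```

```text
10.8333 [  3.5 -32.6 142.    9.4  31.9  75.9] F [-0.5 -0.2 -0.7]
front 121.1 left 14.1 up 65.5  r 67.0 ang -12.2
(np.float32(26.38649), np.float64(0.0), np.float64(-0.5), np.float64(0.0))
```

View pics/w11.png

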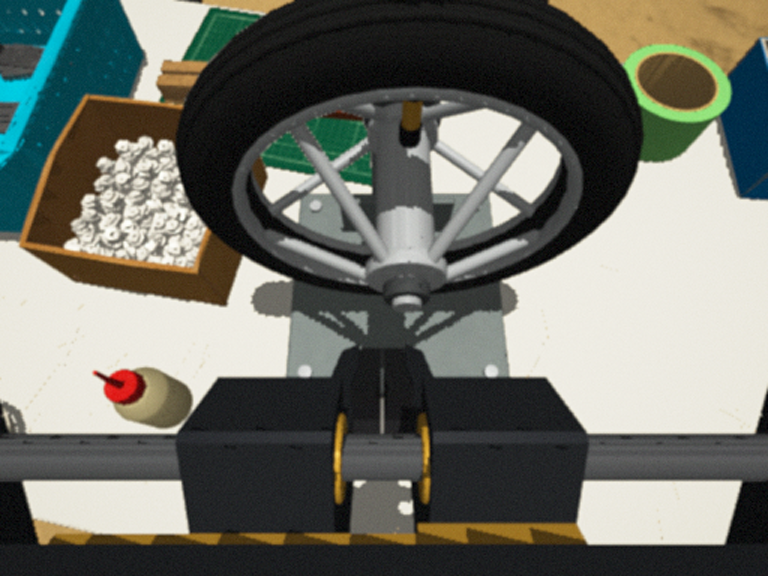

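The stem now stands at the top: brass at (412,110), cap at (410,130). I'll cross-check the angle from the stem itself and from the wrist depth, and check whether the stand has moved.

```bash
python3 - <<'E'
from h import *
from scipy.optimize import least_squares
c=dict(np.load('pics/w11.npz'));im=c['image'].astype(int);v,u=np.mgrid[:384,:512];Z=c['range_z']
P=(np.stack([(u-c['cx'])*Z/c['fx'],(v-c['cy'])*Z/c['fy'],Z,np.ones_like(Z)],-1)@np.linalg.inv(c['view']).T)[...,:3]
t=(im.max(-1)<60)&(P[...,0]>.45)&(P[...,0]<.72)&(P[...,1]>-.08)&(P[...,1]<.25)&(P[...,2]>.05)&(P[...,2]<.31)&(v<215)
Q=P[t]
def res(p):
    x,y,yaw=p; d=Q-[x,y,.165]; a=np.array([np.cos(yaw),np.sin(yaw),0]); ax=d@a
    r=np.linalg.norm(d-np.outer(ax,a),axis=1); return np.hypot(r-.108,ax)-.0175
s=least_squares(res,[.588,.094,.2],loss='soft_l1',f_scale=.003);print('tyre fit',s.x,np.median(abs(s.fun)))
for a in (-6,-3,0,3,6): print(a,[np.round(np.array(proj(c,pt(np.radians(a),r,fr))[:2])*1.5,1) for r,fr in((.052,.0055),(.075,.0045))])
# brass pixels, cap pixels
win=(abs(u*1.5-411)<30)&(abs(v*1.5-115)<32)
br=win&(im[...,0]-im[...,2]>40)&(im[...,1]<im[...,0]-15)
print('brass',br.sum(),u[br].mean()*1.5,v[br].mean()*1.5,(np.median(P[br],0)))
cap=win&(im.max(-1)<45)&(v*1.5>118)
print('cap',cap.sum(),u[cap].mean()*1.5,v[cap].mean()*1.5,np.median(P[cap],0))
for m in (br,cap):
    d=np.median(P[m],0)-C; print('angle cw',np.degrees(np.arctan2(-d@L,d[2])),'r',np.hypot(d@L,d[2]),'front',-d@A)
E
```

```text
tyre fit [0.58803882 0.09295193 0.20031254] 0.0006252638952016359
-6 [array([397.5, 145.7]), array([393.9, 108.6])]
-3 [array([403.1, 145.4]), array([402.7, 108.1])]
0 [array([408.7, 145.4]), array([411.6, 107.9])]
3 [array([414.3, 145.5]), array([420.5, 108.1])]
6 [array([419.8, 145.8]), array([429.3, 108.6])]
brass 209 411.0287081339713 114.6531100478469 [0.58424267 0.09233991 0.23574617]
cap 156 408.20192307692304 136.03846153846155 [0.58366883 0.09269749 0.2226511 ]
angle cw -0.002313024855481763 r 0.07074616987320388 front 0.004343343921358796
angle cw -0.46441940652960645 r 0.05765299653190042 front 0.004834703958847087
```

The stem reads within 0.5° of vertical, and the stand has not moved (under 1 mm). The arm is clear, so I'm handing in.

```bash
python3 -c "
from h import *
s=sensors.read_state();print(s['clock'],np.abs(s['dq']).max());print(ticket.job_done())"
```

```text
10.9333 2.4387115418437095
the job is handed in; nothing more can be done
None
```

The valve stem now stands straight above the axle under the pointer, and I handed the job in at 10.9 s; no verdict is reported back.

- **What I did:** The stem started about 80° clockwise. With closed fingertips I pushed one front spoke counter-clockwise in a single continuous push, so no second spoke was needed. The push was about 2–4 N. I then eased off and backed the tool about 120 mm clear.
- **Wheel angle:** The spoke overlay in the scene camera reads 0.0°. Wrist-camera depth on the stem reads 0.0° on the brass and −0.5° on the cap, against a tolerance of 7°. The spoke reading was the same before and after the fingers left, so the wheel was at rest.
- **Stand:** The tyre fit puts the wheel centre within 1 mm of its position before the push. I did not measure tilt directly.
- **Bystanders:** I did not measure whether the tools moved. The path stayed well clear of them.
- **Contact:** The wrist force showed no contact after the retreat, though the joints were still settling at about 2°/s in free air at hand-in.
- **Disagreements:**
  - An early wrist-camera spoke fit gave 84–88° for the start angle instead of 80°. The bright background had misled it, so I dropped it.
  - One approach move fell short because of the joint-speed limit, and I repeated it more slowly.

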